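# Varnish tin out of the vapour booth

## Task

In the painter's studio, slide the clear sloping sash of the vapour booth up by its wooden grip, high enough that it stays up by itself when let go. Then reach in under it for the round metal varnish tin, and stand the tin upright and wholly on the round cork mat on the table, setting it down rather than dropping it; keep the tin upright all the way and leave the sash standing open.

Things in the scene. Friction and masses are not known exactly. Their poses are not given: they have to be found in the camera images.
- sash (a joint): How far the booth's clear sash is slid up the booth's 45-degree front, in m: 0 shut (at the start), 0.20 top stop. 0.10 of travel lifts it 71 mm and carries it 71 mm back, along the grip's +x. Pulling it up takes 3 to 6 N. Let go below about 0.14 it may slide shut again; above that friction holds it, and from 0.17 there is room for a gripper straight above the things in the booth.
- sash_grip (a point): Centre of the sash's wooden grip: a bar 80 mm long running up the 45-degree slope, 20 mm wide, 18 mm thick, its middle line 55 mm out from the sash's face on two posts, its sides free for fingers from above. It moves with the sash. Frame: x level, into the booth; y left across it; z up. Booth 500 wide, 340 deep, 305 high; front sill 30 high, 54 mm from the shut grip's centre along -x.
- tin_mid (a point): Centre, half-way up, of the varnish tin: plain round metal tin with a flat lid, 52 mm across (54 at the lid), 50 mm high, 0.16 kg, z up. It stands on the booth's floor, 12 mm above the table, 65 mm behind the sill, in one of three places 105 mm apart; the other two hold a slim dropper bottle (32 mm across, 66 high) and a square glass jar (38 mm, 59 high).
- mat_top (a point): Centre of the top face of the round cork mat, 100 mm across and 5 mm thick, fixed flat on the table to the left of the booth; z up. (The square white tile farther back is not it.)
There are look-alikes about, which are no part of the job. Of the things that look like the part that bears mat_top, the largest one is meant.

How it is judged (in metres and radians):
On the way, in this order (a step that is already met when the one before it is completed fails the run):
1. the sash has been slid up and stands there by itself (value of joint sash above 0.08 m and contact force between the fingers and sash below 0.05 N and velocity of joint sash between -0.01 and 0.01 m/s), for 0.3 s.
2. the tin is set down on the mat, not dropped from more than 15 mm (horizontal distance between tin_mid and mat_top below 0.027 m and z of tin_mid in the frame of mat_top below 0.04 m and contact force between the fingers and tin above 0.3 N).
At the end, for the whole second after the job is handed in: The tin stands upright (within 10 degrees) and wholly on the cork mat (its centre within 27 mm of the mat's centre), let go and at rest, and the sash stands open by itself, more than 80 mm up its slope (horizontal distance between tin_mid and mat_top below 0.027 m and z of tin_mid in the frame of mat_top between 0.02 and 0.03 m and angle between tin_mid's own z axis and vertical below 0.17 rad and value of joint sash above 0.08 m and velocity of joint sash between -0.01 and 0.01 m/s and linear speed of tin below 0.05 m/s); the robot touches nothing.
It fails at once if the tin is tipped more than 35 degrees (angle between tin_mid's own z axis and vertical above 0.61 rad).
It also fails if it takes over 58 s, if anything falls off the work surface, if the arm or the gripper's body presses on something with over 40 N, if the wrist force passes 120 N, or if a joint passes its speed limit or range.

## Robot

A 6-joint arm with a two-finger parallel gripper is mounted at the origin on the work surface. World frame = base frame: x ahead of the robot, y to its left, z up, the work surface at z = 0. Lengths are in mm, angles in rad, forces in N, time in s.
With the tool pointing down it reaches from about 300 to 775 mm from the base axis. Payload 14.6 kg.
Tool frame: the origin (TCP) lies on the centre line of the jaws, within the pads' length; the fingertips stand 11 mm ahead of it and the grasp point (between the pads) lies 8 mm behind it; x points along the fingers, y is the direction in which the jaws open and shut, and the axes are right-handed (so a half turn about x gives the same grasp; the last joint's range is limited). The gripper opens to 94 mm and grips with 3 to 60 N. Pads are 16 mm wide; open, the fingers measure 119 mm over their backs; the gripper's body (75 mm by 177 mm) begins 78 mm behind the grasp point.
Start: joints at [-1.319, 0.3, 1.521, -0, 1.321, -0.067], TCP at [172.378, -522.279, 216.446] pointing down, gripper open.
Joint ranges: [-3.03, 3.03], [-0.79, 2.21], [0.23, 2.52], [-1.04, 4.18], [0, 3.07], [-2.55, 2.55]. Speed limits (rad/s): [2.22, 2.22, 2.57, 3.14, 3.14, 3.14].

## Interface

Orientations are given as [roll, pitch, yaw] about the fixed x, y, z axes, in that order (R = Rz(yaw) Ry(pitch) Rx(roll)).
In Python, from cell import manip gives the robot as it stands.
- The arm moves only by the shell command python3 -m handwheel 'ROWS' [OPENING] [FORCE]. ROWS is JSON, a list of rows, each a list of 2 entries, a list of its own where there are three numbers: the shift along the tool's x, y, z in mm, then the turn about the tool's x in rad. In form: [[[x, y, z], spin], ...]. A call has exactly 10 rows; each row shifts and turns the commanded pose from where the row before left it, along the tool's axes as they then stand; what a row does not reach is not made up. A row lasts 1/8 s, in which the tool goes at most 62.5 mm and 10.7 degrees, less where a joint would pass 70% of its speed; a pose out of reach is approached as far as the arm can. A call with a gripper value outside its range is refused whole. OPENING is the closure in counts, from 0 (fully open) to 255 (shut), set as the call begins (- or left out, the last holds). The fingers move at their own pace and stop on an object; FORCE is the grip in N (left out, the last holds). Time passes only in rows, so rows that do not move let the fingers close, or fill a call up. It gives the time, the measured TCP pose, the force and the opening at its end, in the units of the state.
- manip.read_state(): the state, without advancing time (a new reading comes with each control period).
- manip.camera(name): name is "side" or "top"; returns a dict with "pixels" (480x640x3 uint8, red, green, blue), "z_map" (480x640 float32, mm along the optical axis (not along the pixel's ray), 0 where there is no reading), "mtx" (3x3 intrinsics, pixels), "xyz" and "orientation" of the camera in the world. Camera axes: x right, y up, looking along -z (the intrinsics and any distortion apply to the point x, -y, -z); pixel columns grow to the right and rows downward; lengths in mm; the calibration is good to about 2 mm. A picture is of the moment at which its call begins.
- manip.sign_off(): hands the job in, once; it reports no verdict.
Trained networks look in the newest picture that a camera, given by its name, has taken for a name from the list of things; names that differ only in an ending like _2 or _b are one class to them, and where a whole thing is asked for, a point or a joint stands for the part that bears it (a point fixed in the world has none). Each returns a list of dicts, best first, with "confidence" (0 to 1); they miss things now and then, are a little off and sometimes report something else, mostly with a low value. They report only what shows in the picture. A call takes as long as a camera call. They do not tell look-alikes from the thing itself.
- manip.cut_out(target, camera): "region" (480x640 bool, what is visible of it) and "centre" ([column, row] in pixels, amid what is visible of it).
The state is a dict: "clock": time; "joints": joint angles; "qd": joint speeds; "effort": joint torques, N m; "eef_pos": TCP position; "eef_rot": TCP orientation; "wrist_force": force on the tool from outside, world axes, zero at the start; "moment": the same for the moment, N m; "finger_gap": finger opening in mm.
Only numpy, scipy, OpenCV 4.12 (cv2) and the standard library are available. Lean on these libraries where they do the work, as an engineer would, in place of code of your own. Each camera call takes 0.05 s, during which the arm holds its last target. There are 200 camera calls.

## Working session

There is one attempt and no reset: what is moved stays moved. The work goes in short steps, Python scripts to look and compute and a shell command to move; the robot and the scene stay as the last step left them, time stands still between calls to the robot, and variables do not carry over. Pictures are saved under pics/ and viewed, about 8 in all and at most 12, crops included, and the job is handed in when it is done.

```bash
mkdir -p pics; ls; cat > h.py <<'E'
import numpy as np,cv2
from scipy.spatial.transform import Rotation as R
from cell import manip
def rot(o): return R.from_euler('xyz',o).as_matrix()
def world(c):
    v,u=np.mgrid[0:480,0:640]; K=np.array(c['mtx']); z=c['z_map']
    p=np.stack([(u-K[0,2])/K[0,0]*z,-(v-K[1,2])/K[1,1]*z,-z],-1)
    return p@rot(c['orientation']).T+np.array(c['xyz'])
def save(n,im,): cv2.imwrite('pics/'+n,im[...,::-1])
E
python3 - <<'E'
from h import *
s=manip.read_state(); print({k:np.round(v,3).tolist() for k,v in s.items()})
for n in('side','top'):
    c=manip.camera(n); save(n+'0.png',c['pixels']); P=world(c); np.savez(n+'0.npz',P=P,px=c['pixels'],z=c['z_map'])
    print(n,c['xyz'],c['orientation'],c['mtx'])
    for t in('sash','sash_grip','tin_mid','mat_top'):
        for d in manip.cut_out(t,n):
            m=d['region']&(c['z_map']>0); q=P[m]
            print(t,d['confidence'],np.round(d['centre']),m.sum(),np.round(np.median(q,0)) if m.any() else '', np.round(np.percentile(q,[3,97],0)).tolist() if m.any() else '')
E
```

```text
pics
{'clock': 0.0, 'joints': [-1.319, 0.3, 1.522, -0.0, 1.321, -0.067], 'qd': [-0.001, -0.0, -0.001, -0.001, -0.002, -0.001], 'effort': [0.0, -53.181, -35.273, 0.071, 0.024, -0.0], 'eef_pos': [172.323, -522.039, 215.874], 'eef_rot': [-1.625, 1.57, 1.835], 'wrist_force': [-0.389, 0.538, 0.366], 'moment': [-0.019, -0.006, 0.028], 'finger_gap': 94.032}
side [435.81561414 888.13078508 713.01698382] [ 9.46606855e-01 -6.12181694e-04 -3.02904559e+00] [[485.18472719   0.         316.29477896]
 [  0.         485.18472719 239.77045542]
 [  0.           0.           1.        ]]
sash 0.71 [302. 188.] 7250 [ 574. -116.  136.] [[488.0, -373.0, 47.0], [655.0, 53.0, 207.0]]
mat_top 0.81 [333. 424.] 1216 [460. 419.   5.] [[422.0, 391.0, 2.0], [489.0, 451.0, 7.0]]
mat_top 0.61 [259. 316.] 763 [637. 187.   5.] [[605.0, 153.0, 2.0], [670.0, 219.0, 7.0]]
top [ 459.10852793   65.68872758 1284.66654224] [ 0.05369554  0.02727956 -1.55328702] [[584.58058631   0.         318.55030607]
 [  0.         584.58058631 244.40744112]
 [  0.           0.           1.        ]]
sash 0.96 [451. 216.] 22330 [ 582. -158.  132.] [[490.0, -377.0, 42.0], [660.0, 56.0, 204.0]]
sash_grip 0.82 [450. 216.] 22335 [ 582. -158.  133.] [[490.0, -377.0, 43.0], [660.0, 55.0, 204.0]]
mat_top 0.81 [176. 273.] 893 [455. 423.   2.] [[424.0, 390.0, -3.0], [488.0, 456.0, 7.0]]
mat_top 0.66 [282. 194.] 907 [638. 185.   2.] [[605.0, 153.0, -3.0], [670.0, 218.0, 7.0]]
mat_top 0.56 [237. 247.] 1526 [513. 289.   3.] [[472.0, 247.0, -1.0], [556.0, 331.0, 8.0]]
```

```bash
python3 - <<'E'
import cv2,numpy as np
s=cv2.imread('pics/side0.png');t=cv2.imread('pics/top0.png')
a=cv2.resize(t[110:370,140:600],(800,452)); cv2.imwrite('pics/top1.png',a)
E
```

```text
(no output)
```

View pics/side0.png

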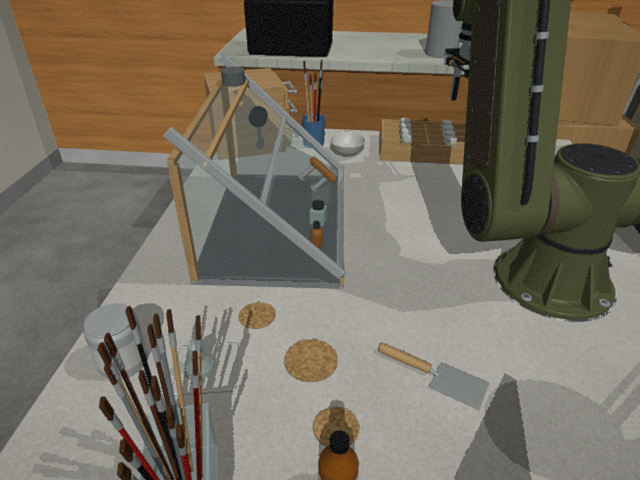

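View pics/top1.png

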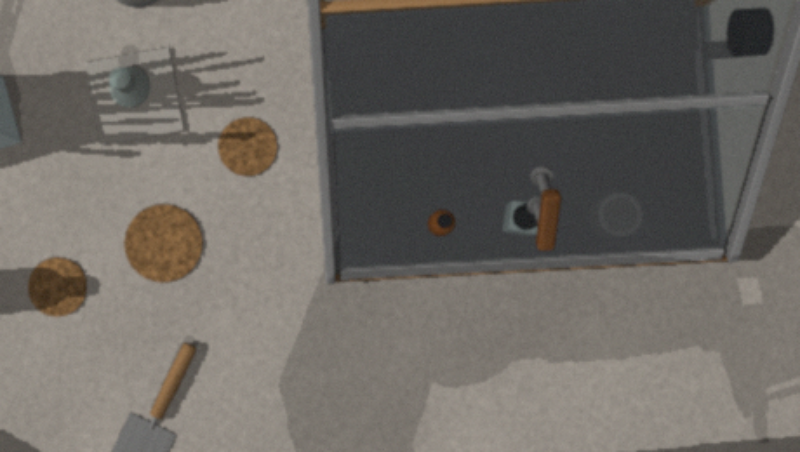

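The side view shows the booth with the grip at about (322,168), the dropper bottle at (317,233) and the jar at (318,210). In the top crop, the tin's clear ring is at (620,215), the jar at (521,216) and the bottle at (441,222). The cork mats are at (165,243), which is the largest and the one meant, and at (248,146) and (58,286), which are small look-alikes. The grip runs from (551,195) to (547,247). Next I'll measure these.

```bash
python3 - <<'E'
from h import *
c=manip.camera('top');P=world(c);px=c['pixels'];K=np.array(c['mtx']);Rm=rot(c['orientation']);o=np.array(c['xyz'])
def ray(u,v,z):
    d=Rm@np.array([(u-K[0,2])/K[0,0],-(v-K[1,2])/K[1,1],-1]); return np.round(o+d*(z-o[2])/d[2],1)
f=lambda a,b:(140+a*.575,110+b*.575)
# grip: points near
hsv=cv2.cvtColor(px,cv2.COLOR_RGB2HSV); m=np.zeros((480,640),bool); m[215:258,440:470]=1
w=m&(hsv[...,1]>110)&(hsv[...,0]<20)
q=P[w]; print('grip px',w.sum(),np.round(np.median(q,0)),np.round(np.percentile(q,[2,98],0)).tolist()); 
v,u=np.nonzero(w); print(u.min(),u.max(),v.min(),v.max(),np.round(q[:5]),np.round(q[-5:]))
rect=cv2.minAreaRect(np.c_[u,v].astype(np.float32)); print(rect)
# front sill line & tin depth
for a,b in[(620,215),(620,197),(602,215)]: 
    uu,vv=f(a,b); print('tin depth',np.round(P[int(vv),int(uu)]),ray(uu,vv,62))
print('jar',ray(*f(521,216),71),'bot',ray(*f(441,222),78))
g=cv2.cvtColor(px,cv2.COLOR_RGB2GRAY)
cr=g[212:258,472:522]; 
cs=cv2.HoughCircles(cv2.resize(cr,None,fx=6,fy=6,interpolation=cv2.INTER_CUBIC),cv2.HOUGH_GRADIENT,1,50,param1=60,param2=15,minRadius=50,maxRadius=110)
if cs is not None:
    for x in cs[0][:3]: print('circ',x/6, ray(472+x[0]/6,212+x[1]/6,62))
for d in manip.cut_out('tin_mid','top'): print('tin',d['confidence'],d['centre'])
# booth yaw: sill ends
for a,b in[(340,278),(727,255)]: print('sill',ray(*f(a,b),30),P[int(f(a,b)[1]),int(f(a,b)[0])])
save('tin1.png',cv2.resize(px[190:275,400:530],None,fx=6,fy=6,interpolation=cv2.INTER_CUBIC))
E
```

```text
grip px 355 [ 538. -161.  172.] [[508.0, -172.0, 141.0], [568.0, -152.0, 195.0]]
448 461 219 253 [[ 570. -157.  185.]
 [ 570. -159.  185.]
 [ 570. -160.  185.]
 [ 569. -162.  187.]
 [ 569. -163.  190.]] [[ 508. -162.  139.]
 [ 507. -164.  141.]
 [ 508. -166.  140.]
 [ 508. -168.  141.]
 [ 508. -170.  142.]]
((454.7292785644531, 236.03057861328125), (10.837425231933594, 34.89121627807617), 7.594643592834473)
tin depth [ 552. -261.   89.] [ 552.7 -269.7   62. ]
tin depth [ 570. -256.  108.] [ 574.3 -269.6   62. ]
tin depth [ 551. -240.   93.] [ 552.3 -248.3   62. ]
jar [ 549.  -150.3   71. ] bot [539.8 -54.7  78. ]
sill [471.9  63.8  30. ] [473.75259383  64.90338031  28.77244253]
sill [ 508.1 -408.1   30. ] [ 509.02438886 -403.92738283   40.99137168]
```

View pics/tin1.png

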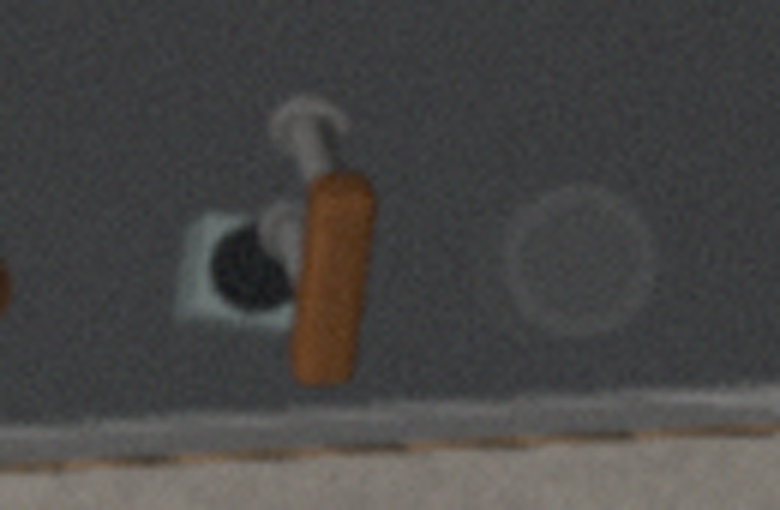

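The lid ring is about 26 mm in radius, which matches the 54 mm lid, so the tin is at about (553,-270). The jar and bottle are the other two things in the booth. Next I'll work out the tool axes for the approach.

```bash
cat >> h.py <<'E'
def shift(p):
    s=manip.read_state(); T=rot(s['eef_rot']); print('t',round(s['clock'],2),'pos',np.round(s['eef_pos'],1),'F',np.round(s['wrist_force'],1),'gap',round(s['finger_gap'],1),'q',np.round(s['joints'],2))
    print('T',np.round(T,3).tolist(),'yaw_y deg',round(np.degrees(np.arctan2(T[1,1],T[0,1])),1)); print('tool shift',np.round(T.T@(np.array(p)-s['eef_pos']),1))
E
python3 -c "
from h import *
shift([330,-180,240]);shift([543,-162,240])"
```

```text
t 0.6 pos [ 172.4 -522.3  216.4] F [-0.6 -0.4  0.7] gap 93.6 q [-1.32  0.3   1.52 -0.    1.32 -0.07]
T [[-0.0, 0.313, -0.95], [0.0, -0.95, -0.313], [-1.0, -0.0, 0.0]] yaw_y deg -71.7
tool shift [ -23.6 -275.6 -257. ]
t 0.6 pos [ 172.4 -522.3  216.4] F [-0.6 -0.4  0.7] gap 93.6 q [-1.32  0.3   1.52 -0.    1.32 -0.07]
T [[-0.0, 0.313, -0.95], [0.0, -0.95, -0.313], [-1.0, -0.0, 0.0]] yaw_y deg -71.7
tool shift [ -23.6 -226.  -464.9]
```

```bash
python3 -m handwheel '[[[-12,0,0],0.107],[[-12,0,0],0.107],[[0,-40,-24],0],[[0,-40,-24],0],[[0,-40,-24],0],[[0,-40,-24],0],[[0,-40,-24],0],[[0,-40,-24],0],[[0,-40,-24],0],[[0,-40,-24],0]]' 0; python3 -c "
from h import *
shift([543,-162,240])"
```

```text
clock: 1.85
eef_pos: [330.2, -182.6, 240.7]
eef_rot: [2.482, 1.57, -0.555]
wrist_force: [-0.0, -0.3, 0.5]
finger_gap: 94.1
t 1.85 pos [ 330.2 -182.6  240.7] F [-0.  -0.3  0.5] gap 94.1 q [-0.6  -0.12  1.92  0.    1.34  0.86]
T [[0.001, 0.104, -0.995], [-0.0, -0.995, -0.104], [-1.0, 0.0, -0.001]] yaw_y deg -84.0
tool shift [   0.8    1.7 -213.8]
```

```bash
python3 -m handwheel '[[[0,0,-50],0],[[0,1,-50],0],[[0,1,-50],0],[[0,0,-50],0],[[0,0,-14],0],[[25,0,0],0],[[25,0,0],0],[[25,0,0],0],[[8,0,0],0],[[0,0,0],0]]' 0; python3 - <<'E'
from h import *
shift([543,-162,158])
a=manip.camera('side');b=manip.camera('top')
K=np.array(a['mtx'])
save('g1.png',np.hstack([cv2.resize(a['pixels'][100:260,230:390],(400,400)),cv2.resize(b['pixels'][180:280,390:490],(400,400))]))
E
```

```text
clock: 3.1
eef_pos: [543.0, -163.6, 157.7]
eef_rot: [-0.58, 1.571, 2.666]
wrist_force: [-0.7, 0.0, 0.1]
finger_gap: 94.2
t 3.1 pos [ 543.  -163.6  157.7] F [-0.7  0.   0.1] gap 94.2 q [-0.36  0.39  1.54  0.    1.21  1.11]
T [[-0.0, 0.105, -0.995], [0.0, -0.995, -0.105], [-1.0, -0.0, 0.0]] yaw_y deg -84.0
tool shift [-0.3 -1.6 -0.2]
```

View pics/g1.png

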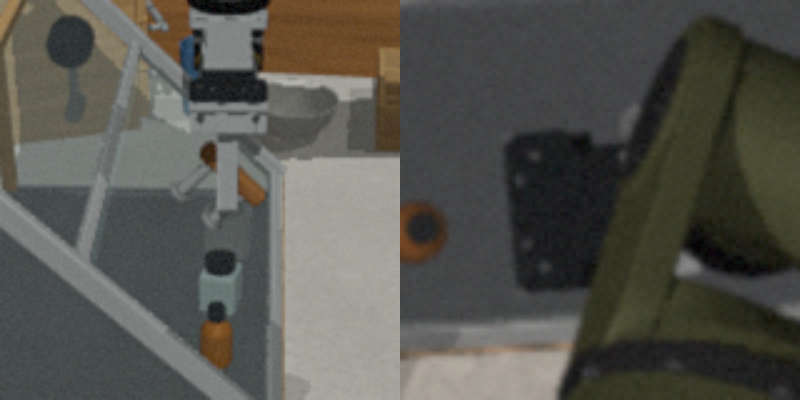

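The finger sits astride the grip at its middle in the left half, at about (228,175). I'll close on it.

```bash
python3 -m handwheel '[[[0,0,0],0],[[0,0,0],0],[[0,0,0],0],[[0,0,0],0],[[0,0,0],0],[[0,0,0],0],[[0,0,0],0],[[0,0,0],0],[[-7,0,-7],0],[[-7,0,-7],0]]' 255 25; python3 -c "
from h import *
shift([543,-162,158])"
```

```text
clock: 4.45
eef_pos: [556.5, -162.7, 171.1]
eef_rot: [0.137, 1.569, -2.901]
wrist_force: [-2.0, -7.3, -4.2]
finger_gap: 20.3
t 4.45 pos [ 556.5 -162.7  171.1] F [-2.  -7.3 -4.2] gap 20.3 q [-0.35  0.41  1.49 -0.    1.25  1.12]
T [[-0.002, 0.104, -0.995], [-0.0, -0.995, -0.104], [-1.0, 0.0, 0.002]] yaw_y deg -84.0
tool shift [13.1 -2.1 13.3]
```

```bash
python3 -m handwheel '[[[-7,1,-7],0],[[-9,0,-9],0],[[-9,0,-9],0],[[-9,0,-9],0],[[-9,0,-9],0],[[-9,0,-9],0],[[-5,0,-5],0],[[0,0,0],0],[[0,0,0],0],[[0,0,0],0]]' 255 25; python3 -c "
from h import *
shift([674,-149,289])"
```

```text
clock: 5.7
eef_pos: [614.3, -158.6, 229.0]
eef_rot: [2.138, 1.568, -0.9]
wrist_force: [3.9, -11.7, -2.3]
finger_gap: 20.4
t 5.7 pos [ 614.3 -158.6  229. ] F [  3.9 -11.7  -2.3] gap 20.4 q [-0.31  0.48  1.24 -0.    1.42  1.16]
T [[0.002, 0.103, -0.995], [-0.002, -0.995, -0.103], [-1.0, 0.003, -0.002]] yaw_y deg -84.1
tool shift [-59.9  -3.2 -60.5]
```

```bash
python3 -m handwheel '[[[-8,1,-8],0],[[-9,1,-9],0],[[-9,0.5,-9],0],[[-9,0.5,-9],0],[[-9,0,-9],0],[[-9,0,-9],0],[[-6,0,-6],0],[[0,0,0],0],[[0,0,0],0],[[0,0,0],0]]' 255 25; python3 -c "
from h import *
shift([674,-149,289])"
```

```text
clock: 6.95
eef_pos: [673.2, -154.5, 288.1]
eef_rot: [2.504, 1.569, -0.533]
wrist_force: [2.3, -5.4, -0.7]
finger_gap: 20.1
t 6.95 pos [ 673.2 -154.5  288.1] F [ 2.3 -5.4 -0.7] gap 20.1 q [-0.28  0.6   0.93 -0.    1.61  1.19]
T [[0.002, 0.104, -0.995], [-0.001, -0.995, -0.104], [-1.0, 0.001, -0.002]] yaw_y deg -84.0
tool shift [-0.9 -5.4 -1.4]
```

```bash
python3 -m handwheel '[[[0,0,0],0],[[0,0,0],0],[[0,0,0],0],[[0,0,0],0],[[0,0,0],0],[[-25,0,0],0],[[-25,0,0],0],[[-25,0,0],0],[[0,0,50],0],[[0,0,50],0]]' 0 25; python3 -m handwheel '[[[0,0,50],0],[[0,0,50],0],[[0,0,50],0],[[0,0,30],0],[[0,0,0],0],[[0,0,0],0],[[0,0,0],0],[[0,0,0],0],[[0,0,0],0],[[0,0,0],0]]' 0 ; python3 - <<'E'
from h import *
shift([553,-270,120])
c=manip.camera('top');P=world(c);a=manip.camera('side');Pa=world(a)
np.savez('o.npz',P=P,Pa=Pa,t=c['pixels'],s=a['pixels'])
for n,Q,k in(('top',P,c),('side',Pa,a)):
    for d in manip.cut_out('tin_mid',n)[:3]:
        m=d['region']&(k['z_map']>0);q=Q[m];print(n,d['confidence'],np.round(d['centre']),np.round(np.median(q,0)),np.round(np.percentile(q,[5,95],0)).tolist())
    # lid plane pts near
    for z0,z1 in((56,68),):
        m=(Q[...,2]>z0)&(Q[...,2]<z1)&(np.abs(Q[...,0]-555)<45)&(np.abs(Q[...,1]+270)<50)
        if m.any(): print(n,m.sum(),np.round(Q[m].mean(0),1),np.round(np.percentile(Q[m],[3,97],0)).tolist())
save('o1.png',np.hstack([cv2.resize(a['pixels'][80:280,190:390],(400,400)),cv2.resize(c['pixels'][150:300,380:530],(400,400))]))
E
```

```text
clock: 8.2
eef_pos: [572.0, -164.4, 361.8]
eef_rot: [-0.434, 1.57, 2.812]
wrist_force: [0.3, -0.3, 1.2]
finger_gap: 93.9
clock: 9.45
eef_pos: [394.2, -183.2, 362.4]
eef_rot: [-0.64, 1.571, 2.606]
wrist_force: [0.4, -0.7, -0.1]
finger_gap: 94.0
t 9.45 pos [ 394.2 -183.2  362.4] F [ 0.4 -0.7 -0.1] gap 94.0 q [-0.52 -0.04  1.57  0.    1.61  0.95]
T [[-0.0, 0.105, -0.994], [0.0, -0.994, -0.105], [-1.0, -0.0, 0.0]] yaw_y deg -84.0
tool shift [ 242.3  103.  -148.8]
top 0.59 [491. 235.] [ 550. -265.   60.] [[529.0, -291.0, 20.0], [573.0, -245.0, 65.0]]
top 509 [ 551.8 -268.5   61. ] [[529.0, -292.0, 57.0], [575.0, -245.0, 66.0]]
side 0.62 [322. 191.] [ 548. -253.   54.] [[528.0, -297.0, 14.0], [574.0, -241.0, 67.0]]
side 185 [ 551.  -263.8   63.5] [[528.0, -289.0, 57.0], [575.0, -243.0, 67.0]]
```

View pics/o1.png

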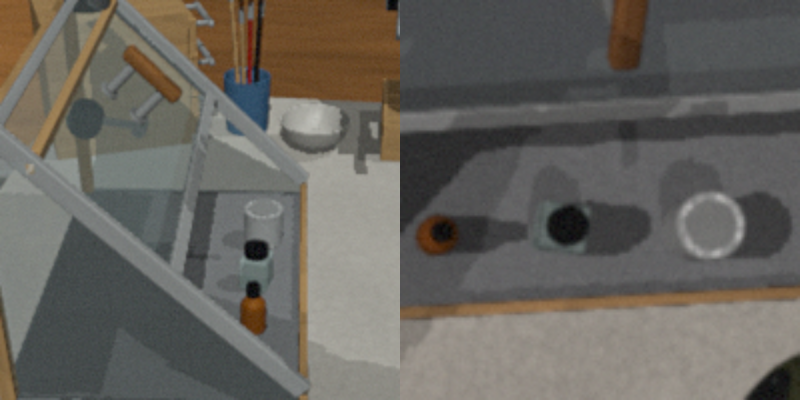

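The tin with its pale rim is at (711,226) in the right half, with the jar at (567,226) and the bottle at (438,235). The sash stands up by itself. The tin measures (552,-268) with its lid at z about 61, which agrees with the description.

```bash
python3 -m handwheel '[[[0,25,-37],0],[[0,25,-37],0],[[0,25,-37],0],[[0,26,-37],0],[[40,0,0],0],[[40,0,0],0],[[40,0,0],0],[[40,0,0],0],[[40,0,0],0],[[40,0,0],0]]' 0; python3 -m handwheel '[[[15,0,0],0],[[20,0,0],0],[[20,0,0],0],[[20,0,0],0],[[20,0,0],0],[[0,0,0],0],[[0,0,0],0],[[0,0,0],0],[[0,0,0],0],[[0,0,0],0]]' 0; python3 -c "
from h import *
shift([552,-268,27])
a=manip.camera('side');save('t1.png',cv2.resize(a['pixels'][100:260,240:400],(560,560)))"
```

```text
clock: 10.9
eef_pos: [551.8, -268.2, 121.1]
eef_rot: [-2.629, 1.571, 0.617]
wrist_force: [-0.2, -0.1, 0.1]
finger_gap: 93.5
clock: 12.15
eef_pos: [552.0, -268.3, 27.7]
eef_rot: [2.544, 1.57, -0.493]
wrist_force: [0.4, -1.3, -0.4]
finger_gap: 93.9
t 12.15 pos [ 552.  -268.3   27.7] F [ 0.4 -1.3 -0.4] gap 93.9 q [-0.51  0.65  1.49  0.    1.01  0.95]
T [[0.0, 0.105, -0.995], [-0.0, -0.995, -0.105], [-1.0, 0.0, -0.0]] yaw_y deg -84.0
tool shift [ 0.7 -0.3 -0. ]
```

View pics/t1.png

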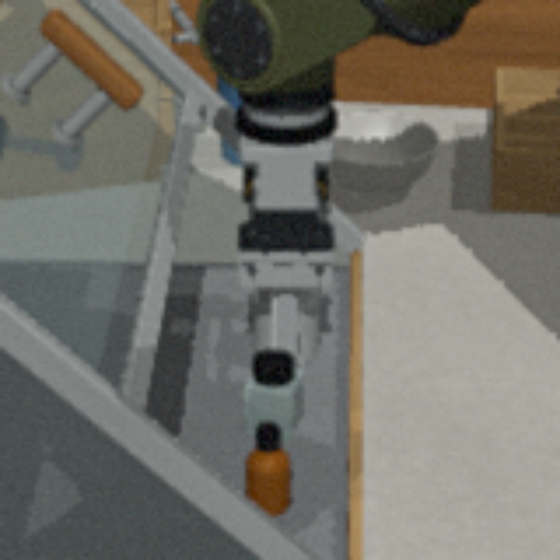

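The gripper is over the tin, with the near finger at (285,320), and it touches neither the jar nor the sash. I'll close and lift.

```bash
python3 -m handwheel '[[[0,0,0],0],[[0,0,0],0],[[0,0,0],0],[[0,0,0],0],[[0,0,0],0],[[0,0,0],0],[[0,0,0],0],[[-10,0,0],0],[[-20,0,0],0],[[-20,0,0],0]]' 255 20; python3 -c "
from h import *
shift([420,-268,90])"
```

```text
clock: 13.45
eef_pos: [552.1, -268.3, 79.5]
eef_rot: [2.538, 1.57, -0.498]
wrist_force: [0.2, 0.4, -1.8]
finger_gap: 51.9
t 13.45 pos [ 552.1 -268.3   79.5] F [ 0.2  0.4 -1.8] gap 51.9 q [-0.51  0.58  1.46  0.    1.1   0.95]
T [[0.001, 0.105, -0.995], [-0.0, -0.995, -0.105], [-1.0, 0.001, -0.001]] yaw_y deg -84.0
tool shift [-10.6 -14.1 131.4]
```

```bash
python3 -m handwheel '[[[-5,0,15],0],[[-5,0,30],0],[[-5,0,30],0],[[-5,0,30],0],[[0,0,26],0],[[0,-25,-2],0],[[0,-45,-5],0],[[0,-45,-5],0],[[0,-45,-5],0],[[0,-45,-5],0]]' 255 20;  python3 -m handwheel '[[[0,-45,-5],0],[[0,-45,-5],0],[[0,-45,-5],0],[[0,-45,-5],0],[[0,-45,-5],0],[[0,-45,-5],0],[[0,-25,-3],0],[[0,0,0],0],[[0,0,0],0],[[0,0,0],0]]' 255 20; python3 - <<'E'
from h import *
shift([513,289,60])
c=manip.camera('top');P=world(c)
D=sorted(manip.cut_out('mat_top','top'),key=lambda d:-d['region'].sum())
for d in D:
    m=d['region']&(c['z_map']>0);q=P[m];v,u=np.nonzero(m);r=cv2.minEnclosingCircle(np.c_[u,v].astype(np.float32));print(d['confidence'],m.sum(),np.round(q.mean(0),1),np.round(np.percentile(q,[1,99],0)).tolist(),r)
a=manip.camera('side')
hsv=cv2.cvtColor(a['pixels'],cv2.COLOR_RGB2HSV);Q=world(a)
w=(hsv[...,1]>90)&(np.abs(Q[...,2]-4)<8)&(np.hypot(Q[...,0]-513,Q[...,1]-289)<70)
print('side mat',w.sum(),Q[w].mean(0),np.percentile(Q[w],[1,99],0) if w.any() else '')
save('m1.png',np.hstack([cv2.resize(a['pixels'][220:480,180:440],(400,400)),cv2.resize(c['pixels'][150:350,140:340],(400,400))]))
E
```

```text
clock: 14.7
eef_pos: [420.9, -74.5, 97.5]
eef_rot: [2.357, 1.571, -0.68]
wrist_force: [1.3, -0.2, -1.9]
finger_gap: 51.9
clock: 15.95
eef_pos: [424.0, 220.2, 97.5]
eef_rot: [1.443, 1.571, -1.595]
wrist_force: [0.1, 0.1, -1.9]
finger_gap: 51.8
t 15.95 pos [424.  220.2  97.5] F [ 0.1  0.1 -1.9] gap 51.8 q [ 0.4   0.28  1.85 -0.    1.01  1.87]
T [[-0.0, 0.103, -0.995], [-0.0, -0.995, -0.103], [-1.0, 0.0, 0.0]] yaw_y deg -84.1
tool shift [ 37.5 -59.3 -95.7]
0.57 1554 [513.1 289.1   3.3] [[468.0, 242.0, -3.0], [558.0, 336.0, 9.0]] ((233.2087860107422, 249.1977996826172), 22.962923049926758)
0.93 875 [638.1 185.5   2.1] [[602.0, 151.0, -4.0], [673.0, 220.0, 8.0]] ((281.74261474609375, 194.12721252441406), 16.962636947631836)
0.59 828 [456.5 423.9   2.1] [[422.0, 390.0, -4.0], [490.0, 457.0, 8.0]] ((172.03125, 274.2578125), 16.526742935180664)
side mat 1742 [513.34460339 293.01052084   6.03628882] [[468.19133358 244.95116347   3.10389512]
 [559.02125833 337.50480214   8.96270923]]
```

View pics/m1.png

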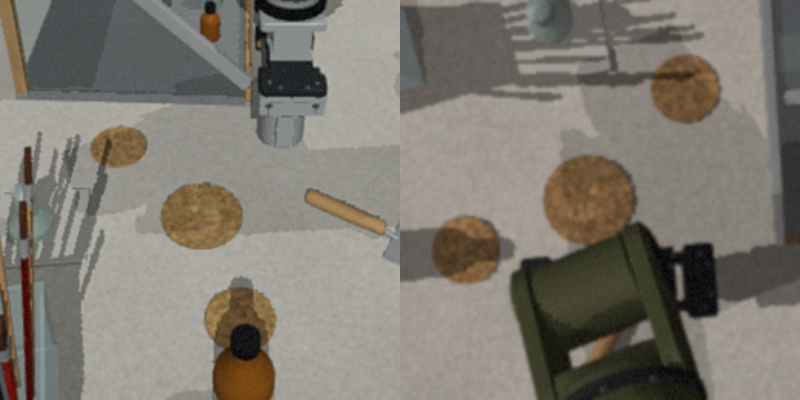

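The tin is held upright at (282,128) on the left. The large cork mat is at (202,216) on the left and (588,199) on the right, and measures (513,290). The amber bottle stands clear of it.

```bash
python3 -m handwheel '[[[0,-20,-32],0],[[0,-20,-32],0],[[0,-20,-32],0],[[20,0,0],0],[[20,0,0],0],[[15,0,0],0],[[10,0,0],0],[[6,0,0],0],[[3,0,0],0],[[0,0,0],0]]' 255 20; python3 -c "
from h import *
shift([513,290,20.7])"
```

```text
clock: 17.35
eef_pos: [513.3, 290.9, 23.6]
eef_rot: [-2.736, 1.57, 0.51]
wrist_force: [0.3, 0.2, -1.3]
finger_gap: 51.7
t 17.35 pos [513.3 290.9  23.6] F [ 0.3  0.2 -1.3] gap 51.7 q [0.45 0.61 1.56 0.   0.97 1.92]
T [[0.0, 0.105, -0.995], [0.0, -0.995, -0.105], [-1.0, -0.0, -0.0]] yaw_y deg -84.0
tool shift [2.9 0.9 0.4]
```

```bash
python3 -m handwheel '[[[1,0,0],0],[[1,0,0],0],[[0.7,0,0],0],[[0,0,0],0],[[0,0,0],0],[[0,0,0],0],[[0,0,0],0],[[0,0,0],0],[[0,0,0],0],[[0,0,0],0]]' 255 20; python3 -c "
from h import *
shift([513,290,20.7])"
```

```text
clock: 18.6
eef_pos: [513.2, 290.8, 20.7]
eef_rot: [0.603, 1.571, -2.434]
wrist_force: [-0.8, -0.5, -1.3]
finger_gap: 52.1
t 18.6 pos [513.2 290.8  20.7] F [-0.8 -0.5 -1.3] gap 52.1 q [ 0.45  0.61  1.56 -0.    0.97  1.92]
T [[-0.0, 0.105, -0.995], [-0.0, -0.995, -0.105], [-1.0, 0.0, 0.0]] yaw_y deg -84.0
tool shift [0.  0.8 0.3]
```

Contact is not certain yet, so I'll go down one more millimetre.

```bash
python3 -m handwheel '[[[0.5,0,0],0],[[0.5,0,0],0],[[0,0,0],0],[[0,0,0],0],[[0,0,0],0],[[0,0,0],0],[[0,0,0],0],[[0,0,0],0],[[0,0,0],0],[[0,0,0],0]]' 255 20; python3 -c "
from h import *
shift([513,290,20.7])"
```

```text
clock: 19.85
eef_pos: [513.3, 290.9, 20.4]
eef_rot: [-3.039, 1.571, 0.208]
wrist_force: [-3.9, -1.8, 7.6]
finger_gap: 52.0
t 19.85 pos [513.3 290.9  20.4] F [-3.9 -1.8  7.6] gap 52.0 q [ 0.45  0.61  1.56 -0.    0.97  1.92]
T [[0.0, 0.105, -0.995], [0.0, -0.995, -0.105], [-1.0, -0.0, -0.0]] yaw_y deg -84.0
tool shift [-0.3  0.8  0.3]
```

The wrist now reads +7.6 N upward, so the tin is on the mat. I'll open and retreat straight up, then back off.

```bash
python3 -m handwheel '[[[0,0,0],0],[[0,0,0],0],[[0,0,0],0],[[0,0,0],0],[[0,0,0],0],[[0,0,0],0],[[-15,0,0],0],[[-30,0,0],0],[[-40,0,0],0],[[-40,0,0],0]]' 0; python3 -m handwheel '[[[-40,0,0],0],[[0,0,40],0],[[0,0,40],0],[[0,0,40],0],[[0,0,20],0],[[0,0,0],0],[[0,0,0],0],[[0,0,0],0],[[0,0,0],0],[[0,0,0],0]]' 0; python3 - <<'E'
from h import *
shift([513,290,20.7])
c=manip.camera('top');a=manip.camera('side')
for n,k in(('top',c),('side',a)):
    Q=world(k); m=(Q[...,2]>48)&(Q[...,2]<62)&(np.hypot(Q[...,0]-513,Q[...,1]-290)<50)
    print(n,m.sum(),np.round(Q[m].mean(0),1),np.round(np.percentile(Q[m],[3,97],0)).tolist())
save('f1.png',np.hstack([cv2.resize(a['pixels'][100:400,140:440],(400,400)),cv2.resize(c['pixels'][110:360,150:400],(400,400))]))
E
```

```text
clock: 21.1
eef_pos: [513.2, 290.8, 147.2]
eef_rot: [-2.785, 1.57, 0.462]
wrist_force: [-0.6, 0.0, 0.2]
finger_gap: 93.9
clock: 22.35
eef_pos: [374.1, 276.1, 184.6]
eef_rot: [0.451, 1.57, -2.586]
wrist_force: [0.5, 0.9, -0.2]
finger_gap: 93.5
t 22.35 pos [374.1 276.1 184.6] F [ 0.5  0.9 -0.2] gap 93.5 q [0.56 0.14 1.79 0.   1.21 2.02]
T [[-0.0, 0.104, -0.995], [-0.0, -0.995, -0.104], [-1.0, 0.0, 0.0]] yaw_y deg -84.0
tool shift [ 163.9    0.7 -139.6]
top 497 [512.5 290.9  54. ] [[489.0, 268.0, 50.0], [535.0, 314.0, 59.0]]
side 588 [512.5 294.4  56.4] [[490.0, 269.0, 50.0], [536.0, 317.0, 59.0]]
```

View pics/f1.png

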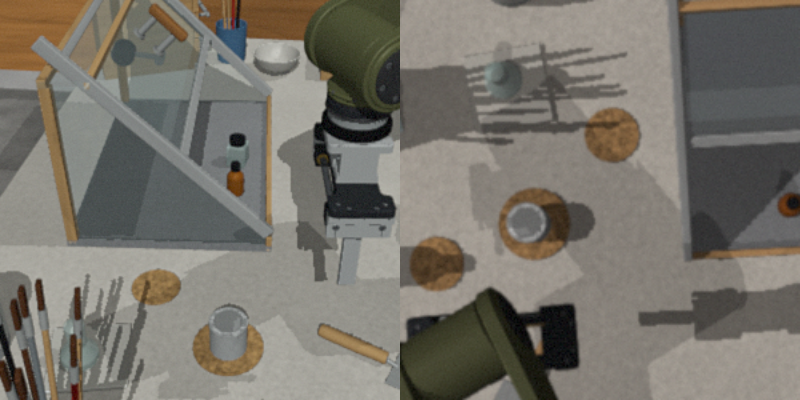

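The tin stands upright on the large mat at (228,333) on the left and (527,222) on the right. The sash is still up, with the grip at (168,22), and the robot is clear. I'll hand in.

```bash
python3 -c "
from cell import manip
print(manip.sign_off())"
```

```text
the job is handed in; nothing more can be done
None
```

The job is done and handed in at about 22 s of robot time, with no verdict reported.

- **Sash:** I slid it up about 0.18 m by its grip and let go. It was still standing open in the last pictures.
- **Tin:** I lifted it out under the sash and lowered it onto the largest cork mat. I opened the fingers only once the wrist read +7.6 N upward, so it was set down rather than dropped.
- **Last checks:** the tin's lid centre measured (512.5, 291) from the top camera, against a mat centre of (513, 290). Its lid height was about 55 mm, as expected for the tin standing on the mat, and it looked upright. The gripper was open and clear.
- **Disagreements:** the side camera put both the tin and the mat about 3–4 mm farther in y than the top camera did. The offset between the two stays within about 2 mm either way. While sliding the sash, up to about 12 N of side force built up because the booth's angle was estimated slightly off; I corrected for it on the way up.

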